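# Weigh the wind-blown spice tins

## Robot

A 6-joint arm with a two-finger parallel gripper is mounted at the origin on the work surface. World frame = base frame: x ahead of the robot, y to its left, z up, the work surface at z = 0. Lengths are in m, angles in rad, forces in N, time in s.
With the tool pointing down it reaches from about 0.25 to 0.775 m from the base axis. Payload 4 kg.
Tool frame: the origin (TCP) lies at the very end of the fingers, on their centre line; the grasp point (between the pads) lies 19 mm behind it; y points along the fingers, z is the direction in which the jaws open and shut, and the axes are right-handed (so a half turn about y gives the same grasp; the last joint's range is limited). The gripper opens to 94 mm and grips with 3 to 60 N. Pads are 16 mm wide; open, the fingers measure 119 mm over their backs; the gripper's body (75 mm by 177 mm) begins 78 mm behind the grasp point.
Start: joints at [-1.206, 0.087, 1.371, -0, 1.684, -0.103], TCP at [0.248, -0.491, 0.206] pointing down, gripper open.
Joint ranges: [-3.1, 3.1], [-0.76, 2.03], [0.27, 2.55], [-1.08, 4.22], [0.17, 2.65], [-2.57, 2.57]. Speed limits (rad/s): [2.79, 2.79, 3.14, 3.14, 3.14, 3.14].

## Interface

Orientations are given as a unit quaternion [w, x, y, z].
In Python, from station import ctrl, solver, monitor, vision, nets gives the robot as it stands. The module is installed in compiled form; this text tells all that it offers. Calls block until the motion is done:
- ctrl.goto(position, orientation): joint-space move of the TCP to a pose.
- ctrl.movel(position, attitude=None, rate=0.15, stop_force=None): straight line of the TCP; attitude=None keeps the orientation; rate is the mean speed in m/s. With stop_force (N) it stops when the force on the tool has changed by that much, and returns True; else False.
- ctrl.set_joints(angles): joint-space move.
- ctrl.set_gripper(opening): finger opening in m; the grip force is fixed at half the most; returns when the fingers have stopped.
- ctrl.sleep(seconds).
- solver.solve_ik(position, orientation): joint angles nearest the present ones, or None.
- monitor.get_state(): the state.
- vision.grab_frame(name): name is "scene" or "top"; returns the picture (400x640x3 uint8, red, green, blue); there is no depth.
- vision.camera_info(name): a dict with "fx", "fy", "cx", "cy" (pixels), "eye" and "orientation" of the camera in the world. Camera axes: x right, y up, looking along -z (the intrinsics and any distortion apply to the point x, -y, -z); pixel columns grow to the right and rows downward; lengths in m; the calibration is good to about 2 mm. A picture is of the moment at which its call begins. camera_info takes no time and is no camera call.
A pose or a line that the arm cannot do raises ctrl.PlanningError and nothing moves.
- ctrl.sign_off(): hands the job in, once; it reports no verdict.
Trained networks look in the newest picture that a camera, given by its name, has taken for a name from the list of things; names that differ only in an ending like _2 or _b are one class to them, and where a whole thing is asked for, a point or a joint stands for the part that bears it (a point fixed in the world has none). Each returns a list of dicts, best first, with "conf" (0 to 1); they miss things now and then, are a little off and sometimes report something else, mostly with a low value. They report only what shows in the picture. A call takes as long as a camera call. They do not tell look-alikes from the thing itself.
- nets.recognise(camera, name): "centre" ([x, y, z] in m, in the coordinates of the camera as it stood for that picture, good to about 4 mm: the middle of the surface that is visible of it).
- nets.place_of(camera, name): "centre" ([x, y, z] in m, in the coordinates of the camera as it stood for that picture, good to about 4 mm: a listed point, or the origin of a listed thing).
The state is a dict: "time_s": time; "q": joint angles; "joint_vel": joint speeds; "tau": joint torques, N m; "ee_pos": TCP position; "ee_rot": TCP orientation; "contact_force": force on the tool from outside, world axes, zero at the start; "ft_torque": the same for the moment, N m; "gripper_width": finger opening in m.
Only numpy, scipy, OpenCV 4.12 (cv2) and the standard library are available. Lean on these libraries where they do the work, as an engineer would, in place of code of your own. Each camera call takes 0.05 s, during which the arm holds its last target.

## Task

The wind has blown over the spice tins on the cook's bench, and she wants to know what is left in them. Stand every tin upright, cap up, on the left pan of the balance, and load iron weights on the right pan until the beam settles level, to the nearest 50 g. Weights you do not need stay off the balance, on their board or the bench; leave the mug, grinding bowl and ladle alone.

Things in the scene. Friction and masses are not known exactly. Their poses are not given: they have to be found in the camera images.
- scale: equal-arm counter balance, fixed to the bench: grey iron foot 120 x 330 mm, 24 mm high, with a low pillar in the middle (85 mm along y, 60 mm high) and a white index plate up to 139 mm high. Origin: centre of its underside; +y points along the beam to the goods pan (the robot's left), +x away from the robot. The beam turns on an axis 72 mm up; its arms are 150 mm long. A linkage keeps both pans horizontal wherever things stand on them
- beam (a joint): tilt of the balance beam in rad: 0 = level, positive = goods pan lower, stops at -0.16 and 0.16 (each pan then 24 mm lower or higher). Springy about level: every 50 g of difference between the pans tilts it 0.05 rad, so it rests on a stop from 160 g on; it swings for about a second before it settles
- goods_top (a point): middle of the upper face of the goods pan (the robot's left): flat aluminium plate 200 mm (x) x 190 mm (y) with a rim standing 6 mm above the face; face 103 mm above the bench when level. Axes as the scale's
- load_top (a point): middle of the upper face of the weights pan (the robot's right): flat aluminium plate 160 mm (x) x 190 mm (y) with a rim standing 6 mm above the face; face 103 mm above the bench when level. Axes as the scale's
- board: pale wooden board for the weights, 150 mm (x) x 400 mm (y) x 6 mm thick, fixed flat on the bench. Origin: centre of its underside
- tin1: plain square spice tin of bare tinplate, 48 x 48 x 62 mm, with a dark round plug cap 32 mm across and 8 mm high in the middle of its top; closed and part full, so it weighs anything from 95 to 165 g, centre of mass at mid height. Origin: centre of its underside; +z runs along the tin to the cap (up when it stands). It starts lying on one of its long sides on the bench, cap end roughly towards the robot. One of up to four; one may be absent
- tin2: plain square spice tin of bare tinplate, 48 x 48 x 62 mm, with a dark round plug cap 32 mm across and 8 mm high in the middle of its top; closed and part full, so it weighs anything from 95 to 165 g, centre of mass at mid height. Origin: centre of its underside; +z runs along the tin to the cap (up when it stands). It starts lying on one of its long sides on the bench, cap end roughly towards the robot. One of up to four; one may be absent
- tin3: plain square spice tin of bare tinplate, 48 x 48 x 62 mm, with a dark round plug cap 32 mm across and 8 mm high in the middle of its top; closed and part full, so it weighs anything from 95 to 165 g, centre of mass at mid height. Origin: centre of its underside; +z runs along the tin to the cap (up when it stands). It starts lying on one of its long sides on the bench, cap end roughly towards the robot. One of up to four; one may be absent
- tin4: plain square spice tin of bare tinplate, 48 x 48 x 62 mm, with a dark round plug cap 32 mm across and 8 mm high in the middle of its top; closed and part full, so it weighs anything from 95 to 165 g, centre of mass at mid height. Origin: centre of its underside; +z runs along the tin to the cap (up when it stands). It starts lying on one of its long sides on the bench, cap end roughly towards the robot. One of up to four; one may be absent
- w200a: 200 g hexagonal cast-iron weight, 40 mm across flats, 20 mm high, dark, a small round plug in its top. Origin: centre of its underside; +z up; its x axis stands square to one pair of flats, the other pairs are at 60 and 120 degrees to it. Starts on the weights board
- w200b: 200 g hexagonal cast-iron weight, 40 mm across flats, 20 mm high, dark, a small round plug in its top. Origin: centre of its underside; +z up; its x axis stands square to one pair of flats, the other pairs are at 60 and 120 degrees to it. Starts on the weights board
- w100a: 100 g hexagonal cast-iron weight, 32 mm across flats, 16 mm high, dark, a small round plug in its top. Origin: centre of its underside; +z up; its x axis stands square to one pair of flats, the other pairs are at 60 and 120 degrees to it. Starts on the weights board
- w100b: 100 g hexagonal cast-iron weight, 32 mm across flats, 16 mm high, dark, a small round plug in its top. Origin: centre of its underside; +z up; its x axis stands square to one pair of flats, the other pairs are at 60 and 120 degrees to it. Starts on the weights board
- w50: 50 g hexagonal cast-iron weight, 25 mm across flats, 13 mm high, dark, a small round plug in its top. Origin: centre of its underside; +z up; its x axis stands square to one pair of flats, the other pairs are at 60 and 120 degrees to it. Starts on the weights board
- mug: green enamel mug, 76 mm across, 80 mm high, standing. Origin: centre of its underside. A bystander: leave it alone.
- bowl: clay grinding bowl, 140 mm across, 55 mm high. Origin: centre of its underside. A bystander: leave it alone.
- ladle: red plastic ladle lying on the bench, 300 mm long, handle 13 mm thick along its x axis from -120 to 90 mm, scoop (72 mm across) at +145 mm. Origin: on the bench below the handle. A bystander: leave it alone.
Things that resemble listed ones, but are neither listed nor needed, are in the scene too. What is shaped like the w100b but brown is not meant. What is shaped like the tin1 but turquoise is not meant.

How it is judged:
By the outcome, as a careful person would: the job done as asked, in the order asked, and still so for the second after the job is handed in, with the robot touching nothing.
Of tin1, tin2, tin3, tin4 only 3 to 4 are there at a start; the rules pass over those that are not, and their reading is None.
At some moment in a run one of w200a, w200b, w100a, w100b, w50 may be knocked a few centimetres aside while the robot is not near it.
Once in a run the grip may slacken for a moment while it holds something.
It also fails if it takes over 210 s, if anything falls off the work surface, if the arm or the gripper's body presses on something with over 40 N, if the wrist force passes 120 N, or if a joint passes its speed limit or range.

## Working session

There is one attempt and no reset: what is moved stays moved. The work goes in short steps, each a Python script; the robot and the scene stay as the last script left them, time stands still between calls to the robot, and variables do not carry over. Pictures are saved under pics/ and viewed, and the job is handed in when it is done.

```bash
ls; mkdir -p pics
cat > h.py <<'E'
import numpy as np, cv2
from station import ctrl, solver, monitor, vision, nets
from scipy.spatial.transform import Rotation as R
def Rq(q): return R.from_quat([q[1],q[2],q[3],q[0]])
def cam(n):
    c=vision.camera_info(n); return c
def towz(n,pix,z):
    c=cam(n); r=Rq(c['orientation']); e=np.array(c['eye'])
    d=r.apply([(pix[0]-c['cx'])/c['fx'],-(pix[1]-c['cy'])/c['fy'],-1.0])
    return e+d*(z-e[2])/d[2]
def pix(n,p):
    c=cam(n); r=Rq(c['orientation']); v=r.inv().apply(np.array(p)-c['eye'])
    return np.array([c['cx']+c['fx']*v[0]/-v[2], c['cy']-c['fy']*v[1]/-v[2]])
def w(n,v):
    c=cam(n); return Rq(c['orientation']).apply(v)+c['eye']
def save(n,name):
    im=vision.grab_frame(n); cv2.imwrite(f'pics/{name}.png',im[:,:,::-1]); return im
def crop(im,name,x0,y0,x1,y1,s):
    cv2.imwrite(f'pics/{name}.png',cv2.resize(im[y0:y1,x0:x1,::-1],None,fx=s,fy=s,interpolation=cv2.INTER_CUBIC))
E
python3 - <<'E'
from h import *
for n in('scene','top'):
    print(n,vision.camera_info(n)); save(n,n+'0')
s=monitor.get_state();print(s)
for n in('scene','top'):
  for k in ['scale','goods_top','load_top','board','tin1','w200a','w100a','w50','mug','bowl','ladle']:
    print(n,k,[(np.round(w(n,d['centre']),3).tolist(),np.round(d['conf'],2),pix(n,w(n,d['centre'])).round().tolist()) for d in nets.place_of(n,k)])
E
```

```text
pics
scene {'fx': 425.5518835773487, 'fy': 425.5518835773487, 'cx': 319.84623704649186, 'cy': 199.49275409905593, 'eye': array([1.23266572, 0.9121354 , 1.07133309]), 'orientation': array([0.28520945, 0.13818074, 0.39209569, 0.86361023])}
top {'fx': 516.8760532061707, 'fy': 516.8760532061707, 'cx': 314.75567307566024, 'cy': 206.8622261971062, 'eye': array([2.34063398e-01, 1.23006498e-03, 1.44341834e+00]), 'orientation': array([ 0.70816414,  0.07939385, -0.08205247, -0.69675502])}
{'time_s': 0.1, 'q': array([-1.20613728e+00,  8.79060120e-02,  1.37205750e+00, -3.53561381e-05,
        1.68363819e+00, -1.03110966e-01]), 'joint_vel': array([ 0.00112159, -0.00064431, -0.0047313 , -0.00053711,  0.00144797,
       -0.00074637]), 'tau': array([ 2.56260340e-03, -3.41255522e+01, -3.03299654e+01,  7.21981446e-02,
        3.04870738e-02, -9.51519473e-05]), 'ee_pos': array([ 0.24779616, -0.49046452,  0.20443077]), 'ee_rot': array([ 0.16377162, -0.1639815 ,  0.68855723, -0.68715199]), 'contact_force': array([-0.01612053, -0.54032687,  0.15578284]), 'ft_torque': array([-0.01469886, -0.00647712,  0.05
[... 2047 characters left out ...]
0.025], np.float64(0.71), [241.0, 199.0]), ([0.44, 0.384, 0.024], np.float64(0.69), [175.0, 248.0]), ([0.451, 0.144, 0.024], np.float64(0.66), [261.0, 246.0])]
top w200a [([0.427, -0.302, 0.009], np.float64(0.45), [422.0, 258.0])]
top w100a [([0.431, -0.234, 0.004], np.float64(0.47), [397.0, 256.0]), ([0.431, -0.16, 0.001], np.float64(0.29), [371.0, 256.0])]
top w50 [([0.426, -0.011, 0.007], np.float64(0.49), [317.0, 257.0])]
top mug [([0.787, -0.114, -0.004], np.float64(0.73), [354.0, 137.0]), ([0.606, -0.258, 0.101], np.float64(0.56), [410.0, 187.0])]
top bowl [([0.519, -0.477, -0.002], np.float64(0.97), [481.0, 227.0])]
top ladle [([0.61, 0.502, -0.001], np.float64(0.65), [141.0, 191.0])]
```

Run:
```python
import cv2
im=cv2.imread('pics/top0.png')
cv2.imwrite('pics/top0z.png',cv2.resize(im[110:310,90:490],None,fx=2,fy=2,interpolation=cv2.INTER_CUBIC))
im=cv2.imread('pics/scene0.png')
cv2.imwrite('pics/sc0z.png',cv2.resize(im[120:350,200:480],None,fx=2.5,fy=2.5,interpolation=cv2.INTER_CUBIC))
```

```text
(no output)
```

View pics/top0z.png

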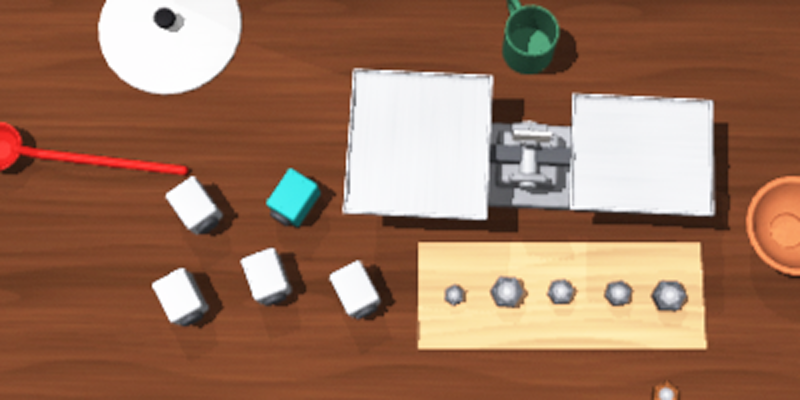

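View pics/sc0z.png

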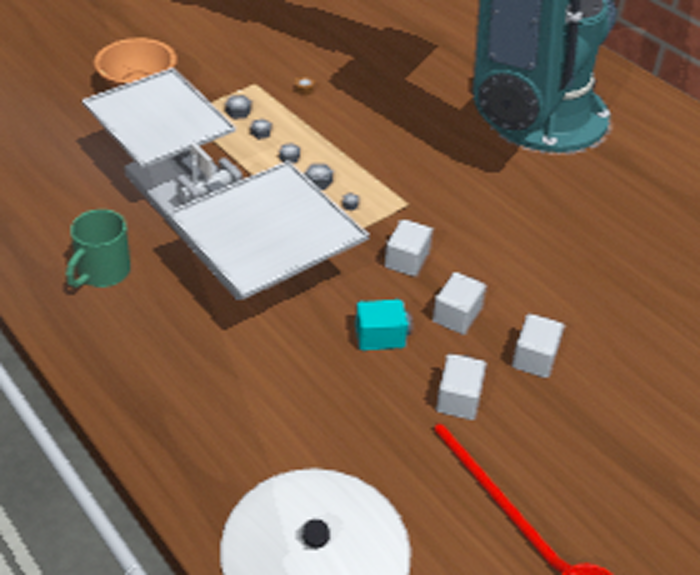

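Top view zoom: four bare silver tins at full-image pixels ≈(186,212), (180,258), (223,248), (268,254). The turquoise one at (236,208) isn't meant. Weights are on the board at x≈317, 343, 370, 399 and 425, y≈257. The brown look-alike at (422,306) isn't meant either. I'll confirm this in an enlarged crop and fit the tin outlines.

Run:
```python
from h import *
im=cv2.imread('pics/top0.png')[:,:,::-1].copy()
sub=im[180:285,150:300]
big=cv2.resize(sub,None,fx=5,fy=5,interpolation=cv2.INTER_CUBIC).copy()
g=im.astype(int); hsv=cv2.cvtColor(im,cv2.COLOR_RGB2HSV)
m=((hsv[:,:,1]<60)&(hsv[:,:,2]>190)).astype(np.uint8)
m[:180]=0;m[285:]=0;m[:,:150]=0;m[:,286:]=0
n,l,st,c=cv2.connectedComponentsWithStats(m)
for i in range(1,n):
    if st[i,4]<60: continue
    ys,xs=np.nonzero(l==i)
    P=np.array([towz('top',(x,y),0.048)[:2] for x,y in zip(xs,ys)])*1000
    r=cv2.minAreaRect(P.astype(np.float32)); print(c[i].round(1),st[i,4],'rect',np.round(r[0],1),np.round(r[1],1),round(r[2],1),'mean',P.mean(0).round(1))
    b=cv2.boxPoints(r)
    q=np.array([(pix('top',[p[0]/1000,p[1]/1000,.048])-[150,180])*5+2 for p in b]).astype(int)
    cv2.polylines(big,[q],True,(255,0,0),1)
cv2.imwrite('pics/tinz.png',big[:,:,::-1])
cv2.imwrite('pics/wz.png',cv2.resize(im[235:320,295:450,::-1],None,fx=5,fy=5,interpolation=cv2.INTER_CUBIC))
```

```text
[274.7 198.4] 786 rect [582.9 114.3] [103.3  66.4] 1.0 mean [581.6 110.2]
[184.8 210.7] 358 rect [542.1 357.5] [60.8 46.2] 36.9 mean [542.3 357.5]
[221.3 246.4] 378 rect [444.5 250.9] [60.6 46.3] 22.6 mean [444.4 251. ]
[266.2 253.1] 375 rect [428.1 128.1] [60.3 44.7] 28.1 mean [428.2 128.2]
[177.7 257. ] 387 rect [413.9 367.2] [60.7 46.2] 30.2 mean [413.6 367.3]
```

View pics/tinz.png

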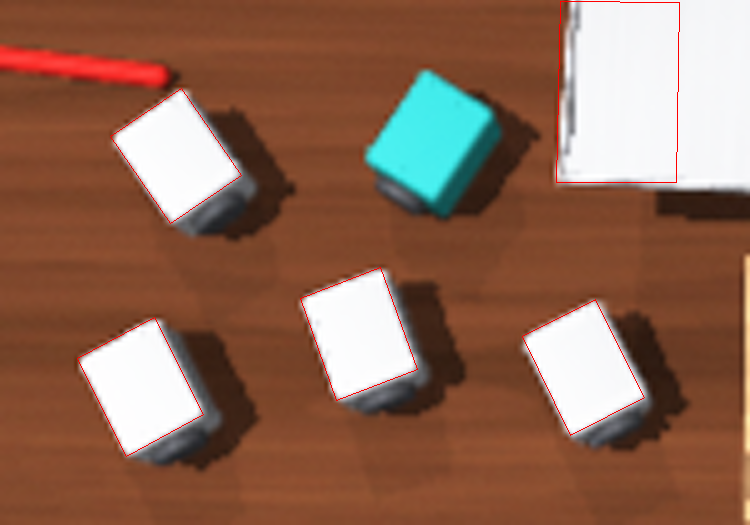

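View pics/wz.png

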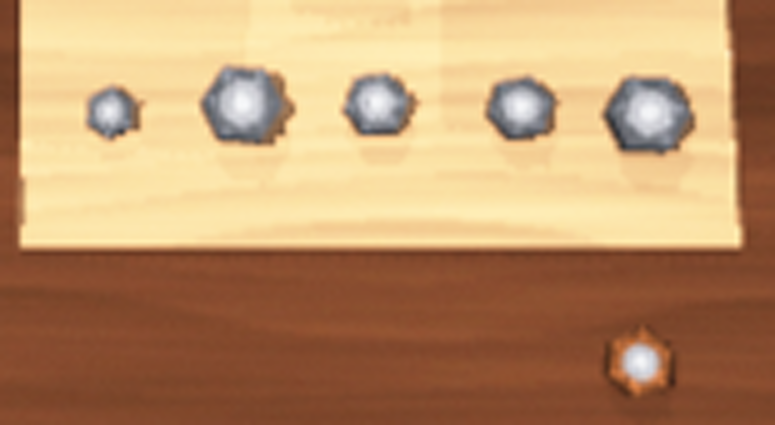

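The crop confirms it: four bare-metal tins with caps toward the lower right, and red outlines that fit. The turquoise tin and the brown weight are look-alikes. Next, an IK search for tilted pick and place grasps.

```bash
cat >> h.py <<'E'
def tool(d,zax):
    """quat with tool y=d, tool z=zax"""
    d=np.array(d,float);d/=np.linalg.norm(d); zax=np.array(zax,float); zax-=d*(zax@d); zax/=np.linalg.norm(zax)
    M=np.stack([np.cross(d,zax),d,zax],1); q=R.from_matrix(M).as_quat(); return np.array([q[3],q[0],q[1],q[2]])
def pickpose(c,th,a,s,zc=0.024,off=0.0):
    """tin centre c (xy), th: base dir; a elevation (rad) from cap side; off: shift of grasp toward cap"""
    u=np.array([np.cos(th),np.sin(th),0]); lat=np.array([-u[1],u[0],0])*s
    d=u*np.cos(a)+np.array([0,0,-np.sin(a)])
    g=np.array([c[0],c[1],zc])-u*off
    return g+d*0.019, tool(d,lat), g
def placepose(c,yaw,a,s,zface,off=0.0):
    """tin upright; rotation Ry(90) about lat: u->-z ; -z -> -u"""
    u=np.array([np.cos(yaw),np.sin(yaw),0]); lat=np.array([-u[1],u[0],0])*s
    d=np.array([0,0,-1])*np.cos(a)-u*np.sin(a)
    g=np.array([c[0],c[1],zface+0.031+off])
    return g+d*0.019, tool(d,lat), g
E
python3 - <<'E'
from h import *
s=monitor.get_state(); print(Rq(s['ee_rot']).as_matrix().round(2))
T={'A':(.4139,.3672,30.2),'B':(.4445,.2509,22.6),'C':(.4281,.1281,28.1),'D':(.5421,.3575,36.9)}
import time;t=time.time()
for k,(x,y,th) in T.items():
  for a in (15,20,25,30,35,40,50,60,70,80,90,100,110,120):
    o=[]
    for sg in(1,-1):
      p,q,g=pickpose((x,y),np.radians(th),np.radians(a),sg)
      up=pickpose((x,y),np.radians(th),np.radians(a),sg,zc=.17)
      r=solver.solve_ik(p,q); r2=solver.solve_ik(up[0],up[1])
      o.append(None if r is None or r2 is None else r.round(2).tolist())
    print(k,a,o)
for a in (15,20,25,30,35,40,50,60,70,80):
  for sg in (1,-1):
   ok=[]
   for yaw in range(-180,180,15):
    f=True
    for cx in(.57,.665):
     for zf in(.08,.16):
      p,q,g=placepose((cx,.04),np.radians(yaw),np.radians(a),sg,zf)
      f=f and solver.solve_ik(p,q) is not None
    if f: ok.append(yaw)
   print('place',a,sg,ok)
print(time.time()-t, monitor.get_state()['time_s'])
E
```

```text
[[-0.89  0.    0.45]
 [-0.45 -0.   -0.89]
 [ 0.   -1.    0.  ]]
A 15 [[0.75, 0.18, 2.44, 3.45, 0.81, 1.42], [0.75, 0.18, 2.44, 3.45, 0.81, -1.72]]
A 20 [None, None]
A 25 [[0.74, -0.01, 2.41, 3.61, 0.43, 1.23], None]
A 30 [[0.73, -0.07, 2.38, 3.85, 0.27, 0.98], [0.73, -0.07, 2.38, 3.85, 0.27, -2.16]]
A 35 [None, None]
A 40 [[0.7, -0.13, 2.29, -0.86, 0.18, -0.61], [0.7, -0.13, 2.29, -0.86, 0.18, 2.53]]
A 50 [[0.68, -0.12, 2.17, -0.25, 0.41, -1.22], [0.68, -0.12, 2.17, -0.25, 0.41, 1.92]]
A 60 [[0.66, -0.07, 2.05, -0.11, 0.65, -1.36], [0.66, -0.07, 2.05, -0.11, 0.65, 1.78]]
A 70 [[0.65, 0.01, 1.91, -0.05, 0.87, -1.42], [0.65, 0.01, 1.91, -0.05, 0.87, 1.72]]
A 80 [[0.63, 0.11, 1.77, -0.02, 1.09, -1.46], [0.63, 0.11, 1.77, -0.02, 1.09, 1.69]]
A 90 [[0.62, 0.22, 1.63, -0.0, 1.29, -1.47], [0.62, 0.22, 1.63, -0.0, 1.29, 1.67]]
A 100 [[0.61, 0.34, 1.49, 0.02, 1.49, -1.49], [0.61, 0.34, 1.49, 0.02, 1.49, 1.66]]
A 110 [[0.61, 0.47, 1.35, 0.03, 1.68, -1.49], [0.61, 0.47, 1.35, 0.03, 1.68, 1.65]]
A 120 [[0.6, 0.59, 1.21, 0.04, 1.86, -1.5], [0.6, 0.59, 1.21, 0.04, 1.86, 1.65]]
B 15 [None, None]
B 
[... 2647 characters left out ...]
], [0.53, 0.81, 0.86, -0.06, 1.99, 1.44]]
place 15 1 [-180, -165, -150, -135, -120, -105, -90, -75, -60, -45, -30, -15, 0, 15, 30, 45, 135, 150, 165]
place 15 -1 [-180, -165, -150, -135, -60, -45, -30, -15, 0, 15, 30, 45, 60, 75, 90, 105, 120, 135, 150, 165]
place 20 1 [-180, -165, -150, -135, -120, -105, -90, -75, -60, -45, -30, -15, 0, 15, 30, 45, 135, 150, 165]
place 20 -1 [-180, -165, -150, -60, -45, -30, -15, 0, 15, 30, 45, 60, 75, 90, 105, 120, 135, 150, 165]
place 25 1 [-180, -165, -150, -135, -120, -105, -90, -75, -60, -45, -30, -15, 0, 15, 30, 45, 150, 165]Traceback (most recent call last):
  File "<stdin>", line 22, in <module>
ValueError: time passes only in moves, steps and waits
```

Run:
```python
from h import *
for a in (50,55,60):
  for sg in (1,-1):
   for yaw in (165,180,195,210):
    o=[]
    for cx,cy in((.57,-.01),(.665,-.01),(.57,.085),(.665,.085)):
      r=[]
      for zf in(.08,.16):
       p,q,g=placepose((cx,cy),np.radians(yaw),np.radians(a),sg,zf,.004)
       r.append(solver.solve_ik(p,q))
      o.append(None if r[0] is None or r[1] is None else r[0].round(2).tolist())
    print(a,sg,yaw,o)
```

```text
50 1 165 [[-0.0, -0.26, 2.16, -0.49, 0.43, 2.19], [-0.0, -0.02, 1.96, -0.53, 0.4, 2.24], None, None]
50 1 180 [[-0.21, -0.3, 2.19, 0.41, 0.42, 1.06], [-0.16, -0.05, 1.99, 0.36, 0.36, 1.13], [0.09, -0.27, 2.17, -0.19, 0.37, 1.8], [0.07, -0.03, 1.97, -0.16, 0.34, 1.77]]
50 1 195 [[-0.4, -0.25, 2.15, 0.86, 0.67, 0.37], [-0.31, -0.02, 1.96, 0.84, 0.59, 0.42], [-0.12, -0.27, 2.17, 0.64, 0.49, 0.74], [-0.09, -0.03, 1.97, 0.66, 0.45, 0.73]]
50 1 210 [[-0.52, -0.14, 2.07, 0.96, 0.95, 0.04], [-0.42, 0.07, 1.87, 0.95, 0.86, 0.1], [-0.28, -0.2, 2.11, 0.92, 0.77, 0.23], [-0.22, 0.03, 1.91, 0.92, 0.71, 0.26]]
50 -1 165 [[-0.0, -0.26, 2.16, -0.49, 0.43, -0.95], [-0.0, -0.02, 1.96, -0.53, 0.4, -0.9], [0.28, -0.18, 2.1, -0.8, 0.58, -0.49], [0.22, 0.03, 1.91, -0.78, 0.53, -0.54]]
50 -1 180 [[-0.21, -0.3, 2.19, 0.41, 0.42, -2.08], [-0.16, -0.05, 1.99, 0.36, 0.36, -2.01], [0.09, -0.27, 2.17, -0.19, 0.37, -1.34], [0.07, -0.03, 1.97, -0.16, 0.34, -1.38]]
50 -1 195 [None, None, [-0.12, -0.27, 2.17, 0.64, 0.49, -2.4], [-0.09, -0.03, 1.97, 0.66, 0.45, -2.41]]
50 -1 210 [None, None, None, None]
55 1 165 [[0.
[... 889 characters left out ...]
, -1.2], [0.07, -0.04, 2.03, -0.3, 0.2, -1.24]]
55 -1 195 [None, None, None, None]
55 -1 210 [None, None, None, None]
60 1 165 [None, None, None, None]
60 1 180 [[-0.24, -0.31, 2.31, 1.1, 0.23, 0.36], None, None, None]
60 1 195 [[-0.47, -0.24, 2.26, 1.28, 0.65, -0.07], [-0.36, -0.01, 2.06, 1.34, 0.54, -0.08], [-0.16, -0.28, 2.29, 1.25, 0.38, 0.12], [-0.12, -0.03, 2.08, 1.35, 0.34, 0.03]]
60 1 210 [[-0.61, -0.1, 2.15, 1.23, 0.98, -0.25], [-0.48, 0.09, 1.95, 1.26, 0.87, -0.21], [-0.35, -0.18, 2.21, 1.28, 0.77, -0.15], [-0.27, 0.04, 2.01, 1.31, 0.7, -0.14]]
60 -1 165 [None, None, None, None]
60 -1 180 [None, None, None, None]
60 -1 195 [None, None, None, None]
60 -1 210 [None, None, None, None]
```

```bash
cat >> h.py <<'E'
GP=np.array([.6175,.0415])
T={'A':(.4139,.3672,30.2,1),'B':(.4445,.2509,22.6,1),'C':(.4281,.1281,28.1,-1),'D':(.5421,.3575,36.9,1)}
SL={'A':(.665,.0865),'B':(.665,-.0035),'C':(.570,-.0035),'D':(.570,.0865)}
A50=np.radians(50); OFF=.006; RZ=.004
def fz(n=10):
    ctrl.sleep(.3); v=[]
    for i in range(n): v.append(monitor.get_state()['contact_force']); ctrl.sleep(.02)
    return np.mean(v,0)
def tin(k,op=.075,yaw=180,a=A50):
    x,y,th,sg=T[k]; th=np.radians(th); yw=np.radians(yaw)
    P=lambda zc: pickpose((x,y),th,a,sg,zc,OFF)[:2]
    ctrl.set_gripper(op)
    ctrl.goto(*P(.16)); f0=fz()
    print('tcp',monitor.get_state()['ee_pos'],'want',P(.16)[0])
    hit=ctrl.movel(P(.024+RZ)[0],rate=.12,stop_force=8)
    ctrl.set_gripper(.03)
    print('hit',hit,'w',monitor.get_state()['gripper_width'])
    ctrl.movel(P(.19)[0],rate=.2)
    f1=fz(); print('weight g',((f0-f1)[2]/9.81*1000).round(1), (f1-f0).round(2))
    u=np.array([np.cos(yw),np.sin(yw),0])
    c=np.array(SL[k])+u[:2]*RZ
    Q=lambda zf: placepose(c,yw,a,sg,zf,OFF)[:2]
    ctrl.goto(*Q(.15)); print('w',monitor.get_state()['gripper_width'])
    hit=ctrl.movel(Q(.117)[0],rate=.15)
    hit=ctrl.movel(Q(.070)[0],rate=.03,stop_force=3)
    s=monitor.get_state(); print('placed hit',hit,'face z',.070+s['ee_pos'][2]-Q(.070)[0][2],'w',s['gripper_width'],'t',s['time_s'])
def rel(k,yaw=180,a=A50,op=.068):
    sg=T[k][3]; yw=np.radians(yaw); u=np.array([np.cos(yw),np.sin(yw),0])
    ctrl.set_gripper(op)
    d=np.array([0,0,-1])*np.cos(a)-u*np.sin(a)
    p=np.array(monitor.get_state()['ee_pos'])
    ctrl.movel(p-d*.10,rate=.15)
E
python3 - <<'E'
from h import *
tin('A')
im=save('scene','a1'); crop(im,'a1z',220,120,440,320,3.5)
E
```

```text
tcp [0.41933457 0.3702717  0.14543119] want [0.41926971 0.37032525 0.14544516]
hit False w 0.04788814452887936
weight g 83.0 [-0.36 -0.43 -0.81]
w 0.04806509386191511
placed hit True face z 0.08016126640327939 w 0.04788290785026224 t 12.5583
```

View pics/a1z.png

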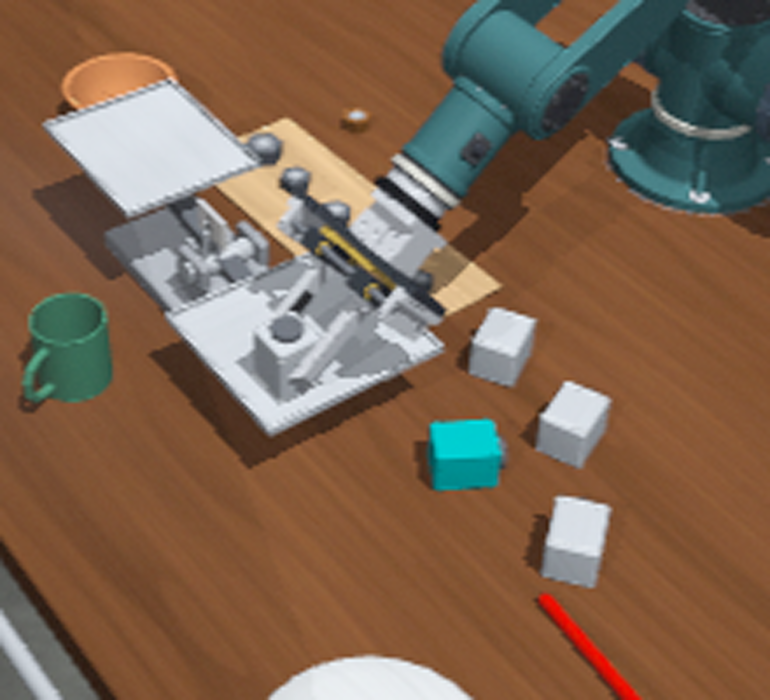

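The tin is upright with its cap up on the far-left part of the goods pan, crop (285,345), and the pan is down. I'll release it and do B.

Run:
```python
from h import *
rel('A'); print(monitor.get_state()['time_s'])
im=save('scene','a2'); crop(im,'a2z',220,120,440,320,3)
tin('B')
im=save('scene','b1'); crop(im,'b1z',220,120,440,320,3)
cv2.imwrite('pics/ab.png',np.vstack([cv2.imread('pics/a2z.png')[:300],cv2.imread('pics/b1z.png')[150:450]]))
```

```text
13.9583
tcp [0.45024882 0.2532741  0.14543256] want [0.45023587 0.25328761 0.14544516]
hit False w 0.04830959041223507
weight g 193.3 [ 0.24 -0.2  -1.9 ]
w 0.04800551135590437
placed hit True face z 0.0802091315153666 w 0.047897011065291935 t 24.7167
```

View pics/b1z.png

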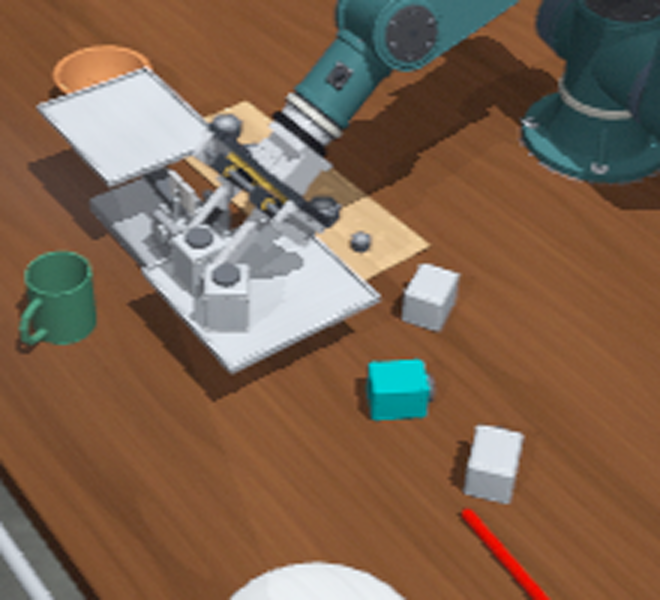

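Both tins stand at crop (200,250) and (228,300). I'll release and do C.

Run:
```python
from h import *
rel('B')
tin('C')
im=save('scene','c1'); crop(im,'c1z',220,120,440,320,3)
```

```text
tcp [0.4336844  0.13094111 0.14529058] want [0.43358062 0.13102638 0.14544516]
hit False w 0.04781090791375974
weight g 150.1 [ 0.02 -0.13 -1.47]
w 0.04799059331576458
placed hit True face z 0.07973802318320586 w 0.0479633191160919 t 34.85
```

View pics/c1z.png

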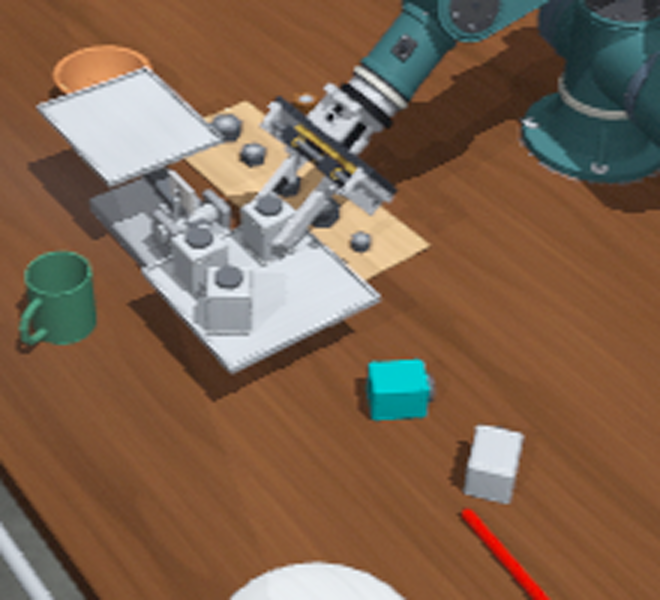

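C stands upright at (268,228). I'll release, check the slots from the top camera, then do D with a narrower opening because of the ladle.

Run:
```python
from h import *
rel('C')
for k in 'ABC': 
    pass
tin('D',op=.066)
im=save('scene','d1'); crop(im,'d1z',220,120,440,320,3)
```

```text
tcp [0.54718913 0.36091888 0.1455998 ] want [0.54706841 0.36123039 0.14544516]
hit False w 0.0475769120775958
weight g 86.8 [ 0.56 -0.15 -0.85]
w 0.04783403881311289
placed hit True face z 0.08025491814800637 w 0.047839829622775165 t 45.9583
```

View pics/d1z.png

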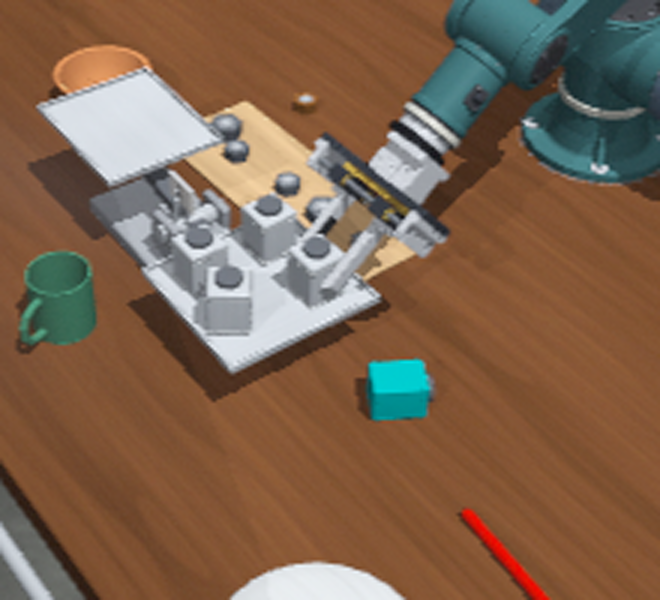

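All four tins are upright. One 100 g weight has been knocked, from crop (252,153) to (236,150). I'll release, clear the view and locate the weights again.

Run:
```python
from h import *
rel('D')
ctrl.goto([.35,.35,.25],tool([0,0,-1],[0,1,0]))
im=save('top','w1'); crop(im,'w1z',280,130,450,320,4)
print(monitor.get_state()['time_s'])
for k in ['w200a','w100a','w50','tin1','goods_top','load_top']:
    print(k,[(np.round(w('top',d['centre']),3).tolist(),np.round(d['conf'],2)) for d in nets.place_of('top',k)])
np.save('w1.npy',im)
```

```text
49.6917
w200a [([0.424, -0.301, 0.009], np.float64(0.74)), ([0.573, 0.084, 0.075], np.float64(0.48))]
w100a [([0.445, -0.255, 0.008], np.float64(0.61))]
w50 [([0.434, -0.081, 0.007], np.float64(0.68)), ([0.423, -0.012, 0.006], np.float64(0.6)), ([0.523, -0.479, -0.001], np.float64(0.56)), ([0.444, -0.259, 0.007], np.float64(0.55))]
tin1 [([0.574, 0.082, 0.078], np.float64(0.91)), ([0.675, 0.066, 0.08], np.float64(0.86)), ([0.568, -0.002, 0.079], np.float64(0.8)), ([0.667, -0.001, 0.081], np.float64(0.66)), ([0.581, 0.208, 0.025], np.float64(0.66))]
goods_top [([0.618, 0.037, 0.077], np.float64(0.92))]
load_top [([0.608, -0.257, 0.126], np.float64(0.66))]
```

View pics/w1z.png

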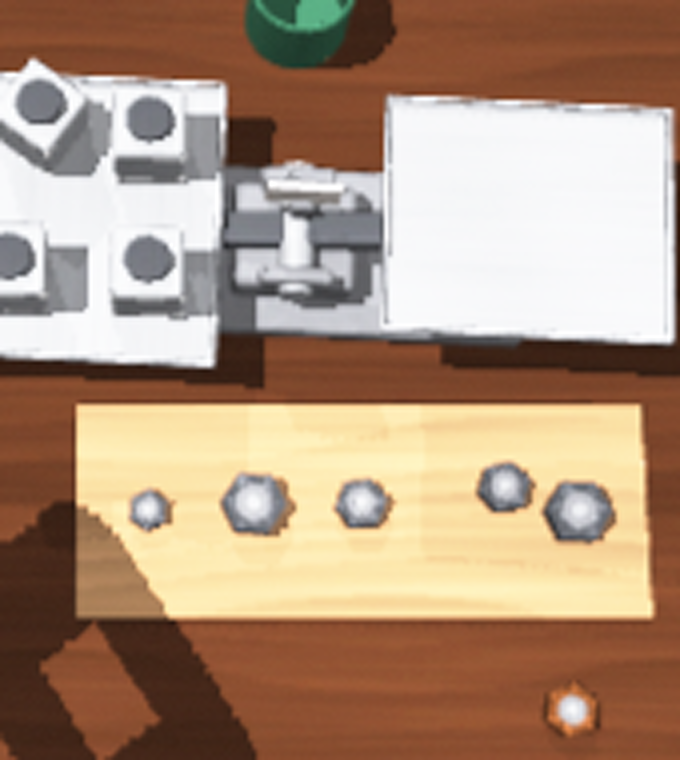

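The weights are on the board at crop (150,510) 50 g, (255,503) 200 g, (363,503) 100 g, (505,487) 100 g (knocked) and (580,510) 200 g. The brown one at (572,710) is on the bench and not meant. Next I'll fit centres and flat angles.

```bash
cat >> h.py <<'E'
def hexes(im,dbg=None):
    """dark grey blobs on the board: returns list (name,centre xy,angle deg mod 60 of a flat normal)"""
    S=4; x0,y0,x1,y1=295,225,460,290
    b=cv2.resize(im[y0:y1,x0:x1],None,fx=S,fy=S,interpolation=cv2.INTER_CUBIC)
    hsv=cv2.cvtColor(b,cv2.COLOR_RGB2HSV)
    m=(hsv[:,:,1]<75).astype(np.uint8)
    n,l,st,c=cv2.connectedComponentsWithStats(m); out=[]
    for i in range(1,n):
        if st[i,4]<400 or st[i,4]>6000: continue
        cn,_=cv2.findContours((l==i).astype(np.uint8),cv2.RETR_EXTERNAL,cv2.CHAIN_APPROX_NONE)
        P=cv2.convexHull(max(cn,key=len))[:,0]
        px=(P+.5)/S-.5+[x0,y0]
        for it in range(2):
            H=.018 if it==0 else .006+{'w200':.014,'w100':.011,'w50':.009}[nm]
            W=np.array([towz('top',p,H)[:2] for p in px])*1000
            best=None
            for a in np.arange(0,60,1.):
                ws=[];mid=[]
                for k in(0,60,120):
                    u=np.array([np.cos(np.radians(a+k)),np.sin(np.radians(a+k))]); pr=W@u
                    ws.append(np.ptp(pr)); mid.append((u,(pr.max()+pr.min())/2))
                if best is None or np.sum(ws)<best[0]: best=(np.sum(ws),a,ws,mid)
            A=np.array([t[0] for t in best[3]]);B=np.array([t[1] for t in best[3]])
            cc=np.linalg.lstsq(A,B,rcond=None)[0]
            af=best[0]/3; nm='w200' if af>36 else 'w100' if af>28.5 else 'w50'
        out.append((nm,cc/1000,best[1],af))
    return out
E
python3 - <<'E'
from h import *
im=np.load('w1.npy')
for h in hexes(im): print(h)
print('initial'); 
for h in hexes(cv2.imread('pics/top0.png')[:,:,::-1].copy()): print(h)
E
```

```text
('w50', array([ 0.49102835, -0.09299726]), np.float64(1.0), np.float64(23.35016433982591))
('w50', array([ 0.49413469, -0.18550654]), np.float64(1.0), np.float64(19.991221080882926))
('w100', array([ 0.44409715, -0.25634179]), np.float64(14.0), np.float64(33.64294394902587))
('w200', array([ 0.42930695, -0.0817796 ]), np.float64(57.0), np.float64(41.428388551410684))
('w100', array([ 0.43077102, -0.15684255]), np.float64(7.0), np.float64(33.66817635711838))
('w200', array([ 0.42697938, -0.30666776]), np.float64(58.0), np.float64(42.024260828867426))
('w200', array([ 0.41076614, -0.01366248]), np.float64(12.0), np.float64(54.013768346825906))
('w50', array([ 0.42444637, -0.12268941]), np.float64(59.0), np.float64(27.194444760883897))
('w50', array([ 0.40822958, -0.1261059 ]), np.float64(6.0), np.float64(25.446323033922692))
('w200', array([ 0.38764343, -0.0479156 ]), np.float64(9.0), np.float64(42.347602786151405))
('w200', array([ 0.3923056 , -0.13760838]), np.float64(2.0), np.float64(46.89358106340152))
initial
('w50', array([ 0.45982347, -0.1734721 ]), np.float64(1.0), np.float64(25.963638422905532))
('w200', array([ 0.42908753, -0.08193166]), np.float64(57.0), np.float64(40.880551788848294))
('w100', array([ 0.43069326, -0.15686655]), np.float64(6.0), np.float64(33.28152215628995))
('w100', array([ 0.43005433, -0.23665064]), np.float64(13.0), np.float64(33.28219326965858))
('w200', array([ 0.42702643, -0.30671957]), np.float64(58.0), np.float64(42.15722547102485))
('w50', array([ 0.42404613, -0.00883743]), np.float64(26.0), np.float64(25.57165537736526))
('w100', array([ 0.3720976 , -0.23172281]), np.float64(0.0), np.float64(33.671961595103795))
```

```bash
cat >> h.py <<'E'
def wpick(c,ang,op):
    z=[np.cos(np.radians(ang)),np.sin(np.radians(ang)),0]
    qs=[tool([0,0,-1],z),tool([0,0,-1],-np.array(z))]
    now=monitor.get_state()['q']
    js=[(np.abs(j-now).max(),i) for i,j in enumerate(solver.solve_ik([c[0],c[1],.12],q) for q in qs) if j is not None]
    q=qs[min(js)[1]]
    ctrl.set_gripper(op); ctrl.goto([c[0],c[1],.12],q)
    hit=ctrl.movel([c[0],c[1],.0085],rate=.12,stop_force=8)
    ctrl.set_gripper(.01); s=monitor.get_state()
    print('pick hit',hit,'w',s['gripper_width'],'z',s['ee_pos'][2])
    ctrl.movel([c[0],c[1],.20],rate=.2)
    print('w',monitor.get_state()['gripper_width']); return q
def wplace(c,q,face,op):
    ctrl.goto([c[0],c[1],.19],q)
    print('w',monitor.get_state()['gripper_width'])
    hit=ctrl.movel([c[0],c[1],face+.0035],rate=.08,stop_force=2.5)
    s=monitor.get_state(); print('hit',hit,'z',s['ee_pos'][2],'f',s['contact_force'])
    ctrl.set_gripper(op); ctrl.movel([c[0],c[1],.20],rate=.2)
    print('t',monitor.get_state()['time_s'])
E
python3 - <<'E'
from h import *
q=wpick((.427,-.3065),-2,.062)
wplace((.572,-.302),q,.127,.062)
im=save('scene','e1'); crop(im,'e1z',200,100,400,280,3.5)
E
```

```text
pick hit False w 0.03975502016104196 z 0.008994192396853139
w 0.04020117240312353
w 0.03939518190149738
hit True z 0.1284491548209098 f [ 0.15203038 -0.57981297  1.90865415]
t 57.9083
```

View pics/e1z.png

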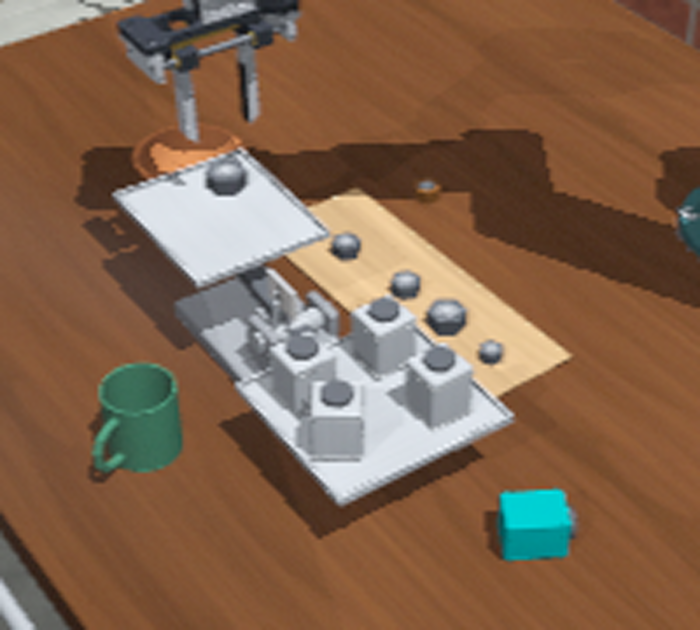

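The 200 g weight is on the load pan at (226,178) and the pan is still up. Next is the second 200 g.

Run:
```python
from h import *
q=wpick((.4292,-.0818),-3,.062)
wplace((.572,-.217),q,.127,.062)
ctrl.sleep(1.5)
im=save('scene','f1'); crop(im,'f1z',200,100,400,280,3.5)
for i in range(3):
  im=save('top','f1t')
  print([[(k,np.round(w('top',d['centre']),4).tolist()) for d in nets.place_of('top',k)[:1]] for k in('goods_top','load_top')])
np.save('f1t.npy',im)
```

```text
pick hit False w 0.03944708507318512 z 0.008960707524663627
w 0.039688685970633464
w 0.03982534470323094
hit False z 0.1310292448799213 f [-0.61208395  0.3550256  -2.84301006]
t 64.6667
[[('goods_top', [0.6162, 0.0379, 0.0837])], [('load_top', [0.6082, -0.2556, 0.1206])]]
[[('goods_top', [0.6197, 0.0391, 0.0865])], [('load_top', [0.6085, -0.2562, 0.1214])]]
[[('goods_top', [0.6159, 0.0362, 0.0841])], [('load_top', [0.6063, -0.2578, 0.1198])]]
```

View pics/f1z.png

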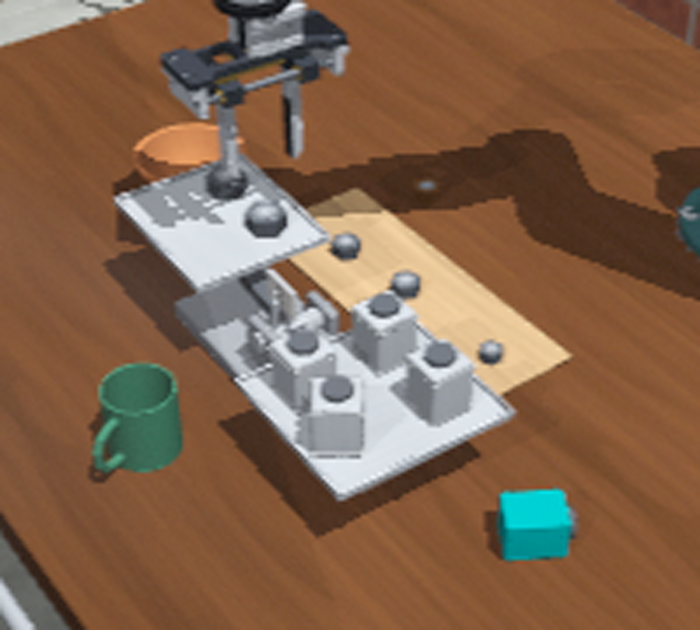

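The balance is off the stop now: load pan ≈0.1206, goods pan ≈0.0848, so about 119 g is still missing. I'll add one 100 g weight.

Run:
```python
from h import *
q=wpick((.4307,-.1568),7,.055)
wplace((.645,-.257),q,.121,.055)
ctrl.goto([.35,-.35,.3],tool([0,0,-1],[1,0,0]))
ctrl.sleep(1.5)
im=save('scene','g1'); crop(im,'g1z',200,100,400,280,3.5)
D=[]
for n in ('top','scene'):
 for i in range(12):
  if i: vision.grab_frame(n)
  else: np.save('g1'+n+'.npy',save(n,'g1'+n))
  r=[nets.place_of(n,k) for k in('goods_top','load_top')]
  v=[[w(n,d['centre'])[2] for d in x if np.hypot(*(w(n,d['centre'])[:2]-xy))<.03] for x,xy in zip(r,((.6175,.04),(.607,-.257)))]
  if v[0] and v[1]: D.append((v[0][0],v[1][0]))
 a=np.array(D); print(n,len(a),a.mean(0),np.diff(a).mean(),np.diff(a).std())
print(monitor.get_state()['time_s'])
```

```text
pick hit False w 0.03184768855226293 z 0.008961319306422688
w 0.031707179796224214
w 0.03174193956283927
hit False z 0.12516495172693096 f [ 1.02538554  0.97189955 -0.8626252 ]
t 73.425
top 12 [0.10140136 0.10403027] 0.0026289087225978003 0.00263656069062483
scene 24 [0.10031538 0.10468219] 0.0043668011697217445 0.002965180853985901
79.8083
```

View pics/g1z.png

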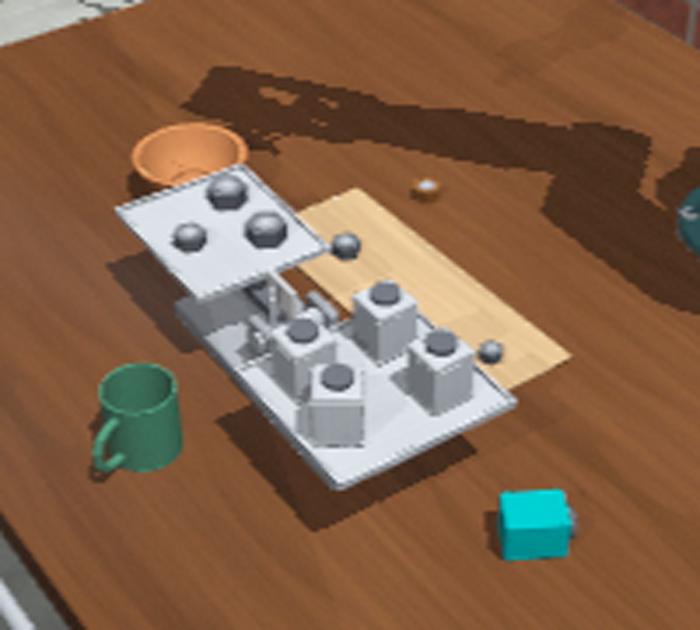

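The balance is near level, with three weights on the load pan. The nets leave 10–20 g, so I'll measure the pan heights by sub-pixel shift of the pan corners against the initial level pictures, with the known stop position as a check.

```bash
cat > meas.py <<'E'
from h import *
def measure(ref,cur,n):
    res={}
    for nm,c,hx,hy,s in(('goods',(.6175,.0395),.1,.095,-1),('load',(.607,-.257),.08,.095,1)):
        for sx in(-1,0,1):
            for sy in(-1,0,1):
                if sx==0 and sy==0: continue
                P=np.array([c[0]+sx*hx,c[1]+sy*hy,.106]); p=pix(n,P); j=(pix(n,P+[0,0,.001])-p)
                h=9; x,y=np.round(p).astype(int); S=8
                if y-h-9<0: continue
                t=cv2.resize(ref[y-h:y+h,x-h:x+h],None,fx=S,fy=S,interpolation=cv2.INTER_CUBIC)
                m=9
                b=cv2.resize(cur[y-h-m:y+h+m,x-h-m:x+h+m],None,fx=S,fy=S,interpolation=cv2.INTER_CUBIC)
                r=cv2.matchTemplate(b,t,cv2.TM_CCOEFF_NORMED)
                # search only along j
                best=max(((lambda q:(r[int(round(q[1])),int(round(q[0]))],dz))(m*S+j*dz*S) for dz in np.arange(-28,28.01,.25) if (np.abs(j*dz)<m-.1).all()),key=lambda v:v[0])
                res[(nm,sx,sy)]=(round(float(best[1]),2),round(float(best[0]),2),round(float(np.hypot(*j)),2))
    return res
E
python3 - <<'E'
from meas import *
L=lambda f:cv2.imread(f'pics/{f}.png')[:,:,::-1].copy()
def rep(n,ref,cur):
    r=measure(L(ref),L(cur),n)
    for nm in('goods','load'): 
        v=[(k[1:],x) for k,x in r.items() if k[0]==nm]
        good=[x[0] for k,x in v if x[1]>.85]
        print(cur,nm,[(k,x[0],x[1]) for k,x in v],'med',np.median(good) if good else None)
for c in('e1','f1','g1scene'): rep('scene','scene0',c)
for c in('w1','f1t','g1top'): rep('top','top0',c)
E
```

```text
e1 goods [((-1, -1), -0.75, 0.6), ((-1, 0), -1.25, 0.53), ((-1, 1), -21.75, 0.7), ((0, -1), -1.25, 0.55), ((0, 1), -22.25, 0.98), ((1, -1), -8.25, 0.75), ((1, 0), -26.75, 0.91), ((1, 1), -22.0, 0.98)] med -22.25
e1 load [((-1, -1), 25.75, 0.79), ((-1, 0), 23.5, 0.93), ((-1, 1), 0.5, 0.19), ((0, -1), 22.5, 0.85), ((0, 1), 22.25, 0.82), ((1, -1), 22.25, 0.94), ((1, 0), 23.75, 0.98), ((1, 1), 23.0, 0.95)] med 23.25
f1 goods [((-1, -1), -0.25, 0.57), ((-1, 0), -28.0, 0.05), ((-1, 1), -15.0, 0.78), ((0, -1), -2.0, 0.63), ((0, 1), -17.0, 0.98), ((1, -1), -9.25, 0.83), ((1, 0), -20.5, 0.91), ((1, 1), -16.5, 0.98)] med -17.0
f1 load [((-1, -1), 27.0, 0.49), ((-1, 0), 17.75, 0.81), ((-1, 1), 18.5, 0.35), ((0, -1), 16.5, 0.71), ((0, 1), 6.75, 0.77), ((1, -1), 15.25, 0.91), ((1, 0), 14.5, 0.94), ((1, 1), 16.0, 0.96)] med 15.25
g1scene goods [((-1, -1), 3.25, 0.05), ((-1, 0), -22.5, 0.14), ((-1, 1), -1.25, 0.95), ((0, -1), 0.5, 0.72), ((0, 1), -3.5, 0.98), ((1, -1), -1.25, 0.98), ((1, 0), -7.0, 0.92), ((1, 1), -2.5, 0.99)] med -2.5
g1scene load [((-1, -1), 4.75, 0.84), ((-1, 0), 5.5, 0.87), ((-1
[... 689 characters left out ...]
1, -1), -16.25, 0.98), ((1, 0), -14.25, 0.91), ((1, 1), -18.25, 0.97)] med -16.375
f1t load [((-1, -1), 15.0, 0.96), ((-1, 0), -28.0, -0.26), ((-1, 1), 26.5, 0.39), ((0, -1), 27.5, 0.55), ((0, 1), -1.75, 0.53), ((1, -1), -28.0, -0.15), ((1, 0), -28.0, -0.07), ((1, 1), 15.5, 0.97)] med 15.25
g1top goods [((-1, -1), -0.75, 1.0), ((-1, 0), -2.25, 0.99), ((-1, 1), -2.25, 0.99), ((0, -1), -6.5, 0.96), ((0, 1), -5.5, 0.99), ((1, -1), -3.25, 0.98), ((1, 0), 1.5, 0.91), ((1, 1), -5.25, 0.97)] med -2.75
g1top load [((-1, -1), 2.0, 0.99), ((-1, 0), 1.0, 1.0), ((-1, 1), -0.75, 0.99), ((0, -1), 3.25, 0.99), ((0, 1), -0.5, 0.98), ((1, -1), 1.75, 0.98), ((1, 0), 1.75, 0.97), ((1, 1), 3.75, 0.99)] med 1.75
```

The two cameras' sub-pixel shifts agree: goods −2.6 mm, load +1.6 mm. That's about 0.014 rad, or 14 g left, which is within ±25 g, and adding 50 g would overshoot by about 36 g. One last close look before signing off.

Run:
```python
from meas import *
im=save('top','z1'); crop(im,'z1z',260,130,440,275,4)
r=measure(cv2.imread('pics/top0.png')[:,:,::-1].copy(),im,'top')
for nm in('goods','load'): print(nm,np.median([x[0] for k,x in r.items() if k[0]==nm]))
s=monitor.get_state(); print(s['time_s'],s['gripper_width'])
```

```text
goods -2.75
load 1.75
79.8583 0.05519097542317606
```

View pics/z1z.png

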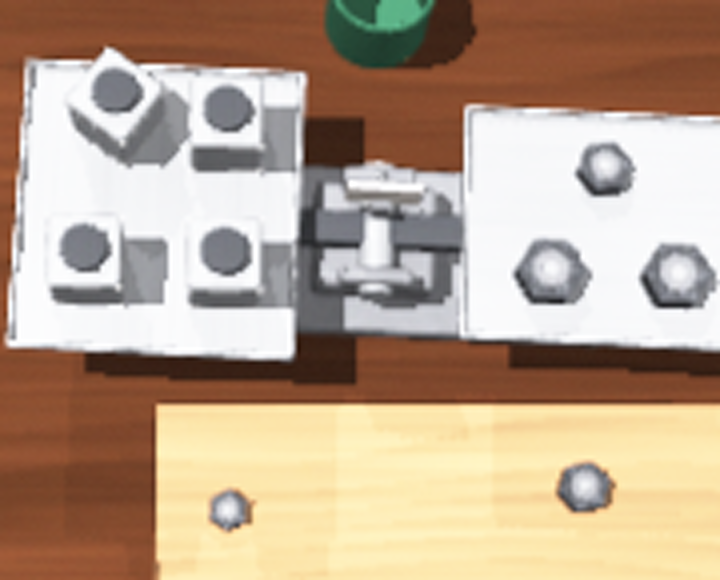

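The picture shows four upright tins with their caps centred on top, inside the goods pan at (115,95), (228,110), (85,248) and (225,250). Three weights are on the load pan; the 50 g and a 100 g stay on the board. The reading is unchanged, so the beam is at rest.

```bash
python3 -c "
from h import *
ctrl.sleep(.5); print(ctrl.sign_off())"
```

```text
the job is handed in; nothing more can be done
None
```

All four bare-metal tins stand cap up on the left pan. The right pan holds 200 + 200 + 100 g, so the tins weigh about 500 g to the nearest 50 g. I signed the job off at about 80 s of the 210 s allowed.

- **Balance:** the last measurement, from sub-pixel shifts of the pan corners in both cameras, put the goods pan about 2.6 mm low and the load pan about 1.7 mm high. That is roughly 0.014 rad, or 14 g left over, and it had not changed by the last top picture. Adding the 50 g weight would have overshot by about 36 g.
- **Where readings differed:** the trained networks put the remainder at 9 to 20 g depending on the camera, and an earlier reading before the last weight implied 7 to 19 g. All of these are under the 25 g limit, so none would change the choice. The force readings taken while lifting each tin were too noisy to rely on singly, though they added up to about 513 g.
- **Leftovers:** the 50 g and the second 100 g weight remain on the board. That 100 g weight was knocked a few centimetres during the run but stayed on the board, and I didn't need it.
- **Other things:** I did not touch the mug, bowl, ladle, turquoise tin or brown weight. One tin (far left on the pan) turned about its upright axis around its release, but it stands flat within the pan.

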